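# Lock the sample-bottle carrier with its pin

## Robot

A 6-joint arm with a two-finger parallel gripper is mounted at the origin on a cart in front of the work surface, level with it; the furniture and walls round the work are solid. World frame = base frame: x ahead of the robot, y to its left, z up, the work surface at z = 0. Lengths are in m, angles in rad, forces in N, time in s.
With the tool pointing down it reaches from about 0.35 to 0.85 m from the base axis. Payload 8.1 kg.
Tool frame: the origin (TCP) lies at the very end of the fingers, on their centre line; the grasp point (between the pads) lies 19 mm behind it; z points along the fingers, y is the line along which they close (so a half turn about z gives the same grasp; the last joint's range is limited). The gripper opens to 93 mm and grips with 3 to 60 N. Pads are 15 mm wide; open, the fingers measure 128 mm over their backs; the gripper's body (75 mm by 188 mm) begins 65 mm behind the grasp point.
Start: joints at [1.04, 0.13, 1.488, -0, 1.523, -0.085], TCP at [0.259, 0.541, 0.219] pointing down, gripper open.
Joint ranges: [-2.96, 2.96], [-0.89, 2.26], [0.02, 2.5], [-1.34, 4.48], [0, 2.73], [-2.66, 2.66]. Speed limits (rad/s): [2.39, 2.39, 2.79, 3.14, 3.14, 3.14].

## Interface

Orientations are given as a rotation vector (axis times angle).
In Python, from plant import monitor, eyes, ticket gives the robot as it stands.
- The arm moves only by the tool arm_command, never from a script. Its argument "deltas" is a list that holds one entry, the list of rows, each a list of 6 numbers: the shift along the world's x, y, z in cm, then the turn, a rotation vector about the world's x, y, z in degrees. In form: [[[tx, ty, tz, rx, ry, rz], ...]]. A call has 1 to 12 rows; each row shifts and turns the commanded pose from where the row before left it; what a row does not reach is not made up. A row lasts 1/12 s, in which the tool goes at most 41.7 mm and 7.16 degrees, less where a joint would pass 70% of its speed; a pose out of reach is approached as far as the arm can. A call is refused whole if a number of a shift passes 4.17 or a number of a turn 7.16, either way. A call with a gripper value outside its range is refused whole. "gripper" is the opening, from -1 (shut) to 1 (fully open), set as the call begins (left out, the last holds). The fingers move at their own pace and stop on an object; "squeeze" is the grip in N (left out, the last holds). Time passes only in rows, so rows that do not move let the fingers close. It gives the time, the measured TCP pose, the force, the opening and the grip force at its end, in the units of the state.
- monitor.read_state(): the state, without advancing time (a new reading comes with each control period).
- eyes.read_camera(name): name is "scene" or "top" or "wrist"; returns the picture (420x560x3 uint8, blue, green, red); there is no depth.
- eyes.camera_model(name): a dict with "fx", "fy", "cx", "cy" (pixels), "rvec" (rotation vector, rad) and "tvec" (3), from world to camera coordinates, as OpenCV has them. Camera axes: x right, y down, z forward; pixel columns grow to the right and rows downward; lengths in m; the calibration is good to about 2 mm. A picture is of the moment at which its call begins: read the wrist's pose just before it. camera_model takes no time and is no camera call; for the wrist camera it gives the pose at the moment of the call.
- ticket.close_job(): hands the job in; it is judged then, once.
The state is a dict: "t": time; "q": joint angles; "dq": joint speeds; "joint_torque": joint torques, N m; "tool_pos": TCP position; "orientation": TCP orientation; "force": force on the tool from outside, world axes, zero at the start; "wrist_torque": the same for the moment, N m; "opening": finger opening in m; "gripper_force": force on a finger pad.
Only numpy, scipy, OpenCV 4.12 (cv2) and the standard library are available. Lean on these libraries where they do the work, as an engineer would, in place of code of your own. Each camera call takes 0.05 s, during which the arm holds its last target. There are 200 camera calls.

## Task

Make the loaded bottle carrier ready to travel: swing its retaining bar gently down over the glass stoppers until it lies fully home in the fork, then take the red-handled locking pin and push it from the robot's side right through the fork and the bar until its collar is against the fork, and let go. Keep the bottles standing in the carrier and leave the other things on the bench where they are.

Things in the scene. Friction and masses are not known exactly. Their poses are not given: they have to be found in the camera images.
- bottle_carrier: Low aluminium and grey bottle carrier, 92 x 262 mm, fixed to the bench, turned by up to 0.3 rad. Origin: centre of its underside, on the bench. y runs along the row of bottles from the hinge end (-y) to the fork end (+y), x points away from the robot, z up. End plates at y = -118 and +118 mm. With the bar down only the fork (top at 194 mm) stands above z = 187 mm.
- fork_mouth (a point): Centre of the 14 mm hole on the robot-side face of the two-cheeked fork, carrier frame (-17.5, 118, 172) mm; axes as the carrier's; hole axis along x, the pin goes in along +x. Cheeks 8 mm thick, 42 mm wide (y), 44 mm high, 19 mm apart, same hole in each; the bar's 16 mm tongue drops between them. The stack is 35 mm deep.
- bar_hinge (a point): Point on the bar's hinge axis, carrier frame (0, -118, 172) mm; the hinge axis is the carrier's x axis.
- retaining_bar (a joint): Angle of the steel retaining bar, rad: 0 = fully down in the fork on its stop, the 14 mm hole in its tongue (236 mm from the hinge) then in line with the fork's; positive = raised, at the start 0.25 to 0.5. It stays where left; 1 to 5 N down on the press pad moves it. Bar 16 mm wide, 22 mm deep, 283 mm long (raised, its end is up to 320 mm high). Down, it clears the stoppers by about 4 mm.
- press_pad (a point): Centre of the top of the blue ribbed press pad (44 mm along the bar, 22 mm wide) on the bar, 172 mm from the hinge along the bar and 14.5 mm above its centre line; y runs along the bar away from the hinge, z out of the pad. Place to push the bar down with closed fingertips.
- locking_pin: Loose locking pin, 126 mm, 150 g, lying level on the bench, axis 13 mm up. Origin: on its axis at the collar's front face. +x runs along the steel shank (12 mm diameter, 70 mm long, last 16 mm tapering to 6 mm). Behind: collar 26 mm diameter, x 0 to -6 mm, then the flat-sided red handle, x -6 to -56 mm, 24 mm wide (y), 26 mm high (z). Centre of mass near x = -18 mm. Grip across the 24 mm.
- pin_tip (a point): Tip of the pin's shank, on the axis, 70 mm ahead of the pin's origin; its axes are the pin's.
- stoppered_bottle_0: One of the three stoppered glass bottles (57 mm wide, 137 mm high) standing in the carrier in a row at 68 mm spacing; origin: centre of its underside, 14 mm above the bench.
- stoppered_bottle_1: One of the three stoppered glass bottles (57 mm wide, 137 mm high) standing in the carrier in a row at 68 mm spacing; origin: centre of its underside, 14 mm above the bench.
- stoppered_bottle_2: One of the three stoppered glass bottles (57 mm wide, 137 mm high) standing in the carrier in a row at 68 mm spacing; origin: centre of its underside, 14 mm above the bench.
- reagent_bottle: Brown reagent bottle, 54 mm wide, 112 mm high, bystander behind the carrier; origin at its underside.
- timer: Small lab timer, 54 x 66 x 22 mm, bystander near the front edge; origin at its underside.
- marker: White and red marker pen, 135 mm long, 17 mm high, bystander near the front edge; origin at its underside.
- tape_roll: Roll of label tape lying flat, 76 mm across, 15 mm high, bystander near the front edge; origin at its underside.
There are look-alikes about, which are no part of the job. What is shaped like the stoppered_bottle_0 but green or pink is not meant.

How it is judged:
On the way, in this order (a step that is already met when the one before it is completed fails the run):
1. the retaining bar is down, fully home in the fork (value of joint retaining_bar below 0.02 rad), for 0.2 s.
2. the locking pin goes in: its tip has passed through near cheek and bar tongue, on the line of the holes (value of joint retaining_bar below 0.02 rad and x of pin_tip in the frame of fork_mouth above 0.03 m and angle between the x axis of locking_pin and the x axis of bottle_carrier, either way round below 0.2 rad and y of pin_tip in the frame of fork_mouth between -0.008 and 0.008 m and z of pin_tip in the frame of fork_mouth between -0.008 and 0.008 m), for 0.05 s.
At the end, for the whole second after the job is handed in: Bar within 0.02 rad of its stop; pin along the holes (0.15 rad), tip 60 mm or more past the near face, collar against it (origin within 6 mm of the hole's mouth), at rest, released; bottles upright (0.15 rad) within 20 mm and other things within 30 mm of their starts (value of joint retaining_bar below 0.02 rad and distance between locking_pin and fork_mouth below 0.006 m and angle between the x axis of locking_pin and the x axis of bottle_carrier, either way round below 0.15 rad and x of pin_tip in the frame of fork_mouth above 0.06 m and linear speed of locking_pin below 0.02 m/s and angle between each of stoppered_bottle_0, stoppered_bottle_1, stoppered_bottle_2's own z axis and vertical below 0.15 rad and distance of each of stoppered_bottle_0, stoppered_bottle_1, stoppered_bottle_2 from where it was at the start of the episode below 0.02 m and distance of each of reagent_bottle, timer, marker, tape_roll from where it was at the start of the episode below 0.03 m); the robot touches nothing.
It fails at once if the bar is slammed down (faster than 3 rad/s) (velocity of joint retaining_bar below -3 rad/s).
It fails at once if a bottle is tipped by more than 0.35 rad (angle between any of stoppered_bottle_0, stoppered_bottle_1, stoppered_bottle_2's own z axis and vertical above 0.35 rad).
It fails at once if a bystander on the bench is moved by more than 30 mm (distance of any of reagent_bottle, timer, marker, tape_roll from where it was at the start of the episode above 0.03 m).
It also fails if it takes over 56 s, if anything falls off the work surface, if the arm or the gripper's body presses on something with over 40 N, if the wrist force passes 120 N, or if a joint passes its speed limit or range.

## Working session

There is one attempt and no reset: what is moved stays moved. The work goes in short steps, Python scripts to look and compute and a tool call to move; the robot and the scene stay as the last step left them, time stands still between calls to the robot, and variables do not carry over. Pictures are saved under pics/ and viewed, at most 10 in all, crops included, and the job is handed in when it is done.

Besides the shell and the picture viewer there is one more tool, called after ">>>" by a JSON object that holds its "name" and its "arguments", one argument or row to a line. arm_command: Moves the arm, as the interface text tells. Its arguments: {"type":"object","properties":{"deltas":{"type":"array"},"gripper":{"type":"number"},"squeeze":{"type":"number"}},"required":["deltas"]}

```bash
mkdir -p pics; ls
python3 - <<'E'
from plant import monitor, eyes
import cv2, numpy as np
s=monitor.read_state(); print({k:np.round(v,3).tolist() for k,v in s.items()})
a=eyes.read_camera("scene"); b=eyes.read_camera("top")
cv2.imwrite("pics/scene.png",a); cv2.imwrite("pics/top.png",b)
for n in("scene","top","wrist"):
    m=eyes.camera_model(n); print(n,{k:np.round(v,4).tolist() for k,v in m.items()})
E
```

```text
pics
{'t': 0.0, 'q': [1.04, 0.131, 1.489, 0.0, 1.523, -0.085], 'dq': [0.0, 0.001, -0.001, -0.0, 0.0, -0.002], 'joint_torque': [0.0, -55.983, -49.177, 0.077, 0.035, -0.0], 'tool_pos': [0.258, 0.541, 0.218], 'orientation': [-0.694, -3.063, 0.003], 'force': [-0.487, 0.875, 0.176], 'wrist_torque': [0.01, -0.003, 0.017], 'gripper_force': 0.0, 'opening': 0.093}
scene {'fx': 449.8198, 'fy': 449.8198, 'cx': 277.1212, 'cy': 205.856, 'rvec': [2.1129, -0.8019, 0.3752], 'tvec': [-0.4384, 0.3174, 0.9866]}
top {'fx': 403.9553, 'fy': 403.9553, 'cx': 276.6601, 'cy': 213.4183, 'rvec': [2.2284, -2.1675, 0.0725], 'tvec': [-0.0345, 0.5652, 1.0745]}
wrist {'fx': 318.9373, 'fy': 318.9373, 'cx': 275.8096, 'cy': 206.2521, 'rvec': [-2.451, -1.5466, -0.2156], 'tvec': [-0.6003, -0.0317, 0.39]}
```

View pics/scene.png

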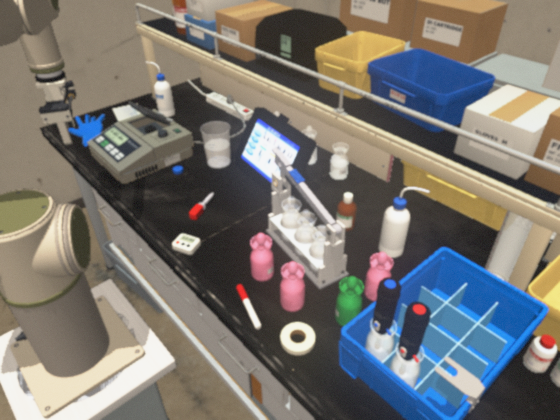

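View pics/top.png

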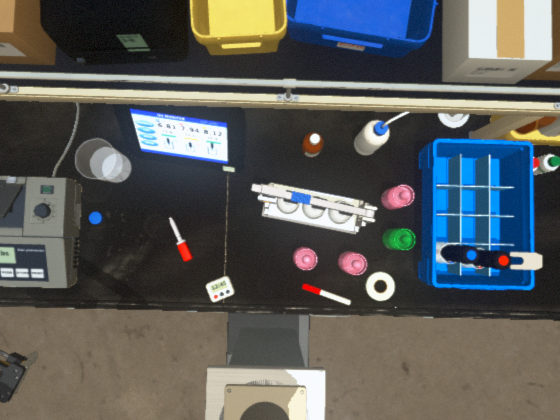

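The top view shows the carrier at about (313,207), with its raised bar and blue pad at about (300,198). Two things are red and light: (180,240), with a steel shank and a flat red handle, and (326,294), a white and red pen on the front edge. The first fits the locking pin and the second is the marker. I'll confirm in an enlarged crop.

Run:
```python
import cv2, numpy as np
a=cv2.imread("pics/scene.png"); b=cv2.imread("pics/top.png")
A=cv2.resize(a[150:290,180:360],None,fx=4.4,fy=4.2,interpolation=cv2.INTER_CUBIC)[:600,:800]
cv2.imwrite("pics/c1.png",A)
p=cv2.resize(b[205:275,150:210],(240,280),interpolation=cv2.INTER_CUBIC)
c=cv2.resize(b[170:240,240:385],(800-240,270),interpolation=cv2.INTER_CUBIC)
o=np.zeros((280,800,3),np.uint8);o[:,:240]=p;o[:270,240:]=c
cv2.imwrite("pics/c2.png",o)
```

```text
(no output)
```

View pics/c1.png

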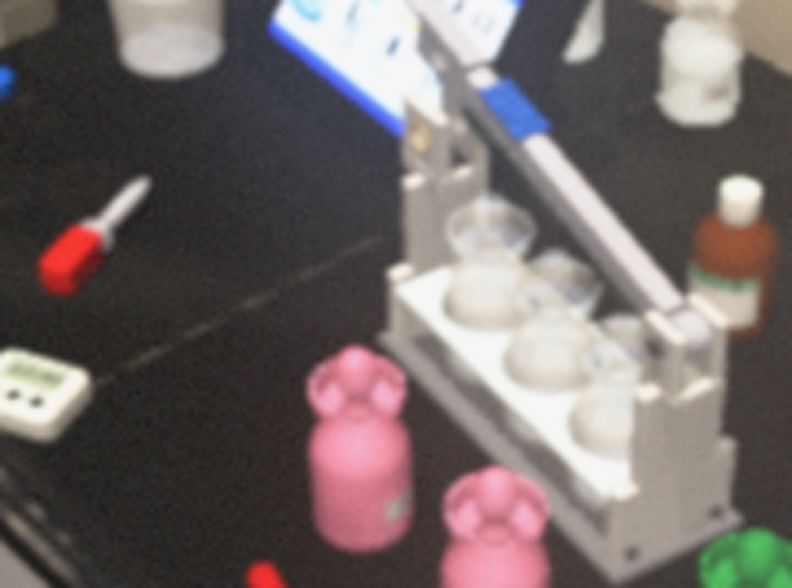

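View pics/c2.png

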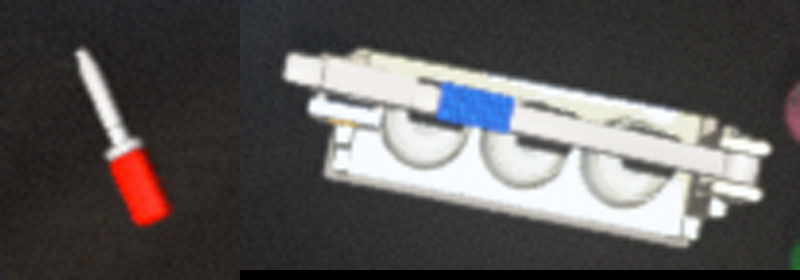

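The crops confirm it: the left crop of c2 shows the steel shank tip at (80,52), the collar at (124,148) and the flat red handle, so this is the pin. In c1 the fork is the near-left end at (430,150), the hinge is at (685,330) and the bar is raised over the fork. Now I'll get the numbers.

```bash
cat > h.py <<'E'
import cv2, numpy as np
from plant import monitor, eyes
from scipy.spatial.transform import Rotation as R
def cam(n):
    m=eyes.camera_model(n);K=np.array([[m['fx'],0,m['cx']],[0,m['fy'],m['cy']],[0,0,1.]])
    return K,np.array(m['rvec'],float),np.array(m['tvec'],float)
def proj(c,P): return cv2.projectPoints(np.atleast_2d(np.array(P,float)),c[1],c[2],c[0],None)[0][:,0]
def ray(c,uv):
    Rm=cv2.Rodrigues(c[1])[0]; d=Rm.T@np.linalg.inv(c[0])@np.array([uv[0],uv[1],1.]); return -Rm.T@c[2],d/np.linalg.norm(d)
def onz(c,uv,z): o,d=ray(c,uv); return o+d*(z-o[2])/d[2]
def tri(cs,uvs):
    A=0;b=0
    for c,uv in zip(cs,uvs):
        o,d=ray(c,uv);M=np.eye(3)-np.outer(d,d);A=A+M;b=b+M@o
    return np.linalg.solve(A,b)
def blob(img,kind,roi):
    x0,y0,x1,y1=roi;h=cv2.cvtColor(img[y0:y1,x0:x1],cv2.COLOR_BGR2HSV);H,S,V=cv2.split(h)
    m={'red':((H<8)|(H>172))&(S>150)&(V>90),'blue':(H>95)&(H<125)&(S>130)&(V>60)}[kind].astype(np.uint8)
    n,l,s,c=cv2.connectedComponentsWithStats(m);i=1+np.argmax(s[1:,4]);pts=np.argwhere(l==i)[:,::-1]+[x0,y0]
    return c[i]+[x0,y0],s[i,4],pts.astype(np.float32)
E
python3 - <<'E'
from h import *
from scipy.optimize import least_squares
S,T=cam('scene'),cam('top');a=cv2.imread('pics/scene.png');b=cv2.imread('pics/top.png')
ps,n1,_=blob(a,'blue',(285,165,310,190)); pt,n2,_=blob(b,'blue',(280,185,320,210))
pad=tri([S,T],[ps,pt]);print('pad',ps,n1,pt,n2,pad.round(4), 'resid',(proj(S,pad)-ps).round(1),(proj(T,pad)-pt).round(1))
c1=lambda x,y:(180+x/4.4,150+y/4.2); c2=lambda x,y:(240+(x-240)/3.862,170+y/3.857)
obs=[(S,c1(617,577),(-.046,-.131,0)),(S,c1(381,343),(-.046,.131,0)),
 (T,c2(345,112),(-.0135,.118,.194))]
print([onz(c,uv,P[2]).round(4) for c,uv,P in obs])
def pose(p,P):
    c,s=np.cos(p[2]),np.sin(p[2]);return np.array([p[0]+c*P[0]-s*P[1],p[1]+s*P[0]+c*P[1],P[2]])
def padc(t): return (0,-.118+.172*np.cos(t)-.0145*np.sin(t),.172+.172*np.sin(t)+.0145*np.cos(t))
f=lambda p:np.concatenate([(proj(c,pose(p,P))[0]-uv) for c,uv,P in obs]+[proj(S,pose(p,padc(p[3])))[0]-ps,proj(T,pose(p,padc(p[3])))[0]-pt])
r=least_squares(f,[pad[0],pad[1],-.2,.35],loss='soft_l1');print('pose',r.x.round(4),f(r.x).round(1))
p=r.x;print('mouth',pose(p,(-.0175,.118,.172)).round(4),'pad now',pose(p,padc(p[3])).round(4),'pad down',pose(p,padc(0)).round(4))
print('bar end',pose(p,(0,-.118+.26*np.cos(p[3]),.172+.26*np.sin(p[3]))))
# pin
rc,n,pts=blob(b,'red',(165,225,200,270));h=onz(T,rc,.022)
(cx,cy),(w,hh),an=cv2.minAreaRect(pts);print('handle',h.round(4),n,(cx,cy,w,hh,an))
tip=onz(T,(150+80/4,205+52/4),.013);d=(tip-h)[:2];print('tip',tip.round(4),'len',np.linalg.norm(d),'yaw',np.arctan2(d[1],d[0]))
rs,n,_=blob(a,'red',(185,195,215,222));print('scene handle',onz(S,rs,.018).round(4))
s=monitor.read_state();Rm=R.from_rotvec(s['orientation']).as_matrix();print(Rm.round(3))
E
```

```text
pad [296.78431373 175.56862745] 102 [300.29714286 197.6       ] 175 [ 0.5907 -0.0679  0.2273] resid [[-0.3  0. ]] [[ 0.2 -0.3]]
[array([ 0.5272, -0.2268,  0.    ]), array([0.5635, 0.0237, 0.    ]), array([0.588 , 0.0051, 0.194 ])]
pose [ 0.5847 -0.1127 -0.1533  0.2389] [ 0.2  3.5 -1.2  0.7 -0.4 -0.6 -0.1  0.   0.  -0.7]
mouth [0.5854 0.0066 0.172 ] pad now [ 0.5917 -0.0675  0.2268] pad down [ 0.5929 -0.0593  0.1865]
bar end [0.60524412 0.02037605 0.23351527]
handle [0.4564 0.2236 0.022 ] 192 (184.6999969482422, 251.90000915527344, 18.335756301879883, 10.28591251373291, 63.43495178222656)
tip [0.5457 0.2683 0.013 ] len 0.09987417884060901 yaw 0.46468235770336697
scene handle [0.4512 0.2199 0.018 ]
[[-0.902  0.431 -0.001]
 [ 0.431  0.902 -0.001]
 [ 0.    -0.002 -1.   ]]
```

>>> {"name": "arm_command", "arguments": {
  "deltas": [
    [[1.8,-3.3,0.8,0,0,1.4],[1.8,-3.3,0.8,0,0,1.4],[1.8,-3.3,0.8,0,0,1.4],[1.8,-3.3,0.8,0,0,1.4],[1.8,-3.3,0.8,0,0,1.4],[1.8,-3.3,0.8,0,0,1.4],[1.8,-3.3,0.8,0,0,1.4],[1.8,-3.3,0.8,0,0,1.4],[1.8,-3.3,0.8,0,0,1.4],[1.8,-3.3,0.8,0,0,1.4],[1.8,-3.3,0.8,0,0,1.4],[1.8,-3.3,0.8,0,0,1.4]]
  ],
  "gripper": -1
}}

```text
t: 1.1
tool_pos: [0.475, 0.1435, 0.3148]
orientation: [-0.238, -3.132, 0.0]
force: [-0.5, 0.5, 0.2]
opening: 0.0177
gripper_force: 0.0
```

>>> {"name": "arm_command", "arguments": {
  "deltas": [
    [[1.95,-3.5,0,0,0,0],[1.95,-3.5,0,0,0,0],[1.95,-3.5,0,0,0,0],[1.95,-3.5,0,0,0,0],[1.95,-3.5,0,0,0,0],[1.95,-3.6,0,0,0,0],[0,0,-2,0,0,0],[0,0,-2,0,0,0],[0,0,-2,0,0,0],[0,0,-1,0,0,0],[0,0,0,0,0,0]]
  ]
}}

```text
t: 2.02
tool_pos: [0.5899, -0.0653, 0.2409]
orientation: [-0.239, -3.126, -0.001]
force: [-0.2, -0.7, 0.9]
opening: 0.0007
gripper_force: 0.0
```

Run:
```python
from h import *
s=monitor.read_state();print(np.round(s['tool_pos'],4),np.round(s['force'],2))
cv2.imwrite('pics/w1.png',eyes.read_camera('wrist'))
```

```text
[ 0.5899 -0.0653  0.2409] [-0.25 -0.75  0.88]
```

View pics/w1.png

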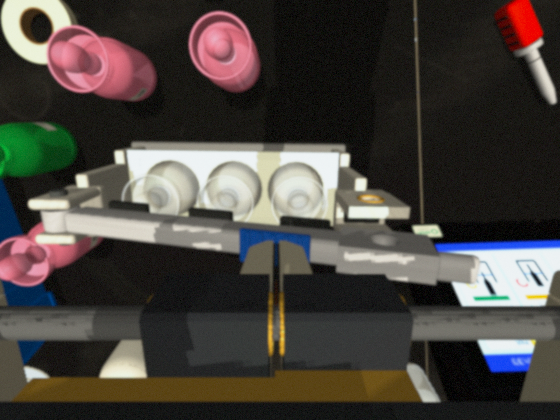

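The wrist view shows the closed fingers over the blue pad (275,243), and the carrier edge (132,145)-(345,147) runs level in the picture, so the tool yaw matches the carrier. I press gently.

>>> {"name": "arm_command", "arguments": {
  "deltas": [
    [[0.03,0.0,-0.5,0,0,0],[0.03,0.0,-0.5,0,0,0],[0.03,0.08,-0.5,0,0,0],[0.03,0.08,-0.5,0,0,0],[0.03,0.08,-0.5,0,0,0],[0,0.08,-0.5,0,0,0],[0,0.08,-0.5,0,0,0],[0,0.08,-0.5,0,0,0],[0,0.05,-0.5,0,0,0],[0,0.05,-0.5,0,0,0]]
  ]
}}

```text
t: 2.9
tool_pos: [0.5932, -0.0597, 0.1941]
orientation: [-0.239, -3.132, -0.0]
force: [1.0, 0.3, 2.0]
opening: 0.0007
gripper_force: 0.9
```

>>> {"name": "arm_command", "arguments": {
  "deltas": [
    [[0,0,-0.2,0,0,0],[0,0,-0.2,0,0,0],[0,0,-0.2,0,0,0],[0,0,-0.1,0,0,0],[0,0,0,0,0,0]]
  ]
}}

```text
t: 3.32
tool_pos: [0.593, -0.0599, 0.1873]
orientation: [-0.24, -3.132, 0.0]
force: [-0.5, 0.1, 1.0]
opening: 0.0006
gripper_force: 0.0
```

>>> {"name": "arm_command", "arguments": {
  "deltas": [
    [[0,0,-0.15,0,0,0],[0,0,-0.15,0,0,0],[0,0,0,0,0,0]]
  ]
}}

```text
t: 3.57
tool_pos: [0.5933, -0.06, 0.1867]
orientation: [0.239, 3.131, -0.001]
force: [-6.8, 0.7, 12.5]
opening: 0.0007
gripper_force: 6.2
```

>>> {"name": "arm_command", "arguments": {
  "deltas": [
    [[0,0,3,0,0,0],[0,0,3.5,0,0,0],[-1.55,3.15,0,0,0,3.93],[-1.55,3.15,0,0,0,3.93],[-1.55,3.15,0,0,0,3.93],[-1.55,3.15,0,0,0,3.93],[-1.55,3.15,0,0,0,3.93],[-1.55,3.15,0,0,0,3.93],[-1.55,3.15,0,0,0,3.93],[-1.55,3.15,0,0,0,3.93],[-1.4,3,0,0,0,3.93],[0,0,0,0,0,0]]
  ],
  "gripper": 0.3
}}

```text
t: 4.57
tool_pos: [0.4528, 0.2265, 0.2498]
orientation: [-0.736, 3.054, 0.003]
force: [0.8, 1.0, -1.1]
opening: 0.0604
gripper_force: 0.0
```

Run:
```python
from h import *
s=monitor.read_state();print(np.round(s['tool_pos'],4),np.round(s['orientation'],3),s['opening'])
W=cam('wrist');w=eyes.read_camera('wrist');t=eyes.read_camera('top');sc=eyes.read_camera('scene')
for n,i in(('w2',w),('t2',t),('s2',sc)):cv2.imwrite(f'pics/{n}.png',i)
T=cam('top');S=cam('scene')
ps,n1,_=blob(sc,'blue',(280,165,330,230)); pt,n2,_=blob(t,'blue',(280,185,320,210))
print('pad',n1,n2,tri([S,T],[ps,pt]).round(4))
g=cv2.resize(t[165:240,240:385],(580,300),interpolation=cv2.INTER_CUBIC)
o=np.zeros((600,800,3),np.uint8);o[:300,:580]=g
o[300:,:400]=cv2.resize(w,(400,300));o[300:,400:]=cv2.resize(sc[155:255,250:383],(400,300),interpolation=cv2.INTER_CUBIC)
cv2.imwrite('pics/m2.png',o)
```

```text
[0.4528 0.2265 0.2498] [-7.360e-01  3.054e+00  3.000e-03] 0.060384510759197284
pad 76 166 [ 0.592  -0.059   0.1845]
```

View pics/m2.png

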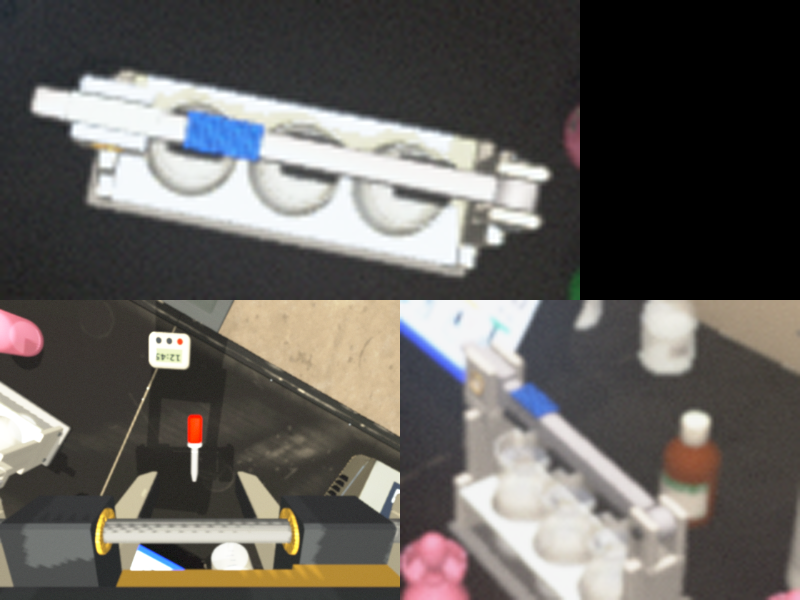

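The bar lies between the fork cheeks, with the pad triangulated at its home height. The wrist view has the pin in line with the tool axis, with the handle at (195,428) and the tip at (195,478) in the mosaic. I measure it exactly from the wrist picture.

Run:
```python
from h import *
s=monitor.read_state();p=np.array(s['tool_pos']);Rm=R.from_rotvec(s['orientation']).as_matrix()
W=cam('wrist');w=cv2.imread('pics/w2.png')
c,n,pts=blob(w,'red',(240,150,310,230));print(c,n,pts.min(0),pts.max(0))
# top face centre: rows extent of brightest; cast both extents
u=c[0]
for v in(pts[:,1].min()-.5,pts[:,1].max()+.5):
    print(v,onz(W,(u,v),.026).round(4),onz(W,(u,v),.0).round(4))
g=cv2.cvtColor(w,cv2.COLOR_BGR2GRAY)
for v in range(205,262,6): 
    r=g[v,255:295];i=np.where(r>130)[0]+255; print(v,i.min() if len(i) else None,i.max() if len(i) else None)
vs=[v for v in range(195,262) if (g[v,262:285]>130).any()];vt=max(vs);ut=np.mean(np.where(g[vt-3,262:285]>130)[0])+262
tip=onz(W,(ut,vt),.013);h=onz(W,c,.024);print('tip',ut,vt,tip.round(4),'handle',h.round(4),'yaw',np.arctan2(*(tip-h)[[1,0]]),np.linalg.norm((tip-h)[:2]))
print('tool y angle',np.arctan2(Rm[1,1],Rm[0,1]))
```

```text
[272.57166124 180.17589577] 614 [262. 160.] [283. 199.]
159.5 [0.4352 0.2087 0.026 ] [0.4385 0.21   0.    ]
199.5 [0.4803 0.2312 0.026 ] [0.4865 0.234  0.    ]
205 263 281
211 267 277
217 267 277
223 267 276
229 267 276
235 267 276
241 267 276
247 268 275
253 270 273
259 None None
tip 271.5 254 [0.5532 0.2657 0.013 ] handle [0.4585 0.2203 0.024 ] yaw 0.44767331795343834 0.10505551169819582
tool y angle 2.0355791809021992
```

>>> {"name": "arm_command", "arguments": {
  "deltas": [
    [[0.6,-0.5,-3.5,0,0,0],[0,0,-3.5,0,0,0],[0,0,-3.5,0,0,0],[0,0,-3.5,0,0,0],[0,0,-3.5,0,0,0],[0,0,-3.5,0,0,0],[0,0,-2,0,0,0],[0,0,-1.2,0,0,0],[0,0,0,0,0,0],[0,0,0,0,0,0]]
  ]
}}

```text
t: 5.55
tool_pos: [0.4618, 0.2163, 0.008]
orientation: [0.721, -3.057, 0.0]
force: [-0.4, 0.5, 0.5]
opening: 0.0606
gripper_force: 0.0
```

>>> {"name": "arm_command", "arguments": {
  "deltas": [
    [[0,0,0,0,0,0],[0,0,0,0,0,0],[0,0,0,0,0,0],[0,0,0,0,0,0],[0,0,0,0,0,0],[0,0,0,0,0,0],[0,0,0,0,0,0]]
  ],
  "gripper": -1,
  "squeeze": 40
}}

```text
t: 6.13
tool_pos: [0.4614, 0.2175, 0.0081]
orientation: [-0.724, 3.056, 0.0]
force: [-0.4, 1.0, 3.2]
opening: 0.0234
gripper_force: 40.0
```

>>> {"name": "arm_command", "arguments": {
  "deltas": [
    [[0,0,2,0,0,0],[0,0,4,0,0,0],[0,0,4,0,0,-3.93],[0,-1,3,0,0,-3.93],[0,-2.5,3,0,0,-3.93],[0,-2.5,0,0,0,-3.93],[0,-2.5,0,0,0,-3.93],[0,-2.5,0,0,0,-3.93],[0,-2.5,0,0,0,-3.93],[0,-2.5,0,0,0,-3.93],[0,-2.5,0,0,0,-3.96],[0,-0.7,0,0,0,0]]
  ]
}}

```text
t: 7.13
tool_pos: [0.4607, 0.0223, 0.1673]
orientation: [-0.249, -3.131, 0.002]
force: [-0.5, 0.1, -1.1]
opening: 0.0237
gripper_force: 40.0
```

>>> {"name": "arm_command", "arguments": {
  "deltas": [
    [[0,0,0,0,0,0],[0,0,0,0,0,0]]
  ]
}}

```text
t: 7.3
tool_pos: [0.461, 0.0254, 0.1674]
orientation: [-0.24, -3.132, -0.001]
force: [0.5, 0.2, -2.1]
opening: 0.0231
gripper_force: 40.0
```

Run:
```python
from h import *
s=monitor.read_state();print(np.round(s['tool_pos'],4),np.round(s['orientation'],3),s['opening'])
W=cam('wrist');print('cam pos',ray(W,(275,206))[0].round(3))
w=eyes.read_camera('wrist');t=eyes.read_camera('top');sc=eyes.read_camera('scene')
for n,i in(('w3',w),('t3',t),('s3',sc)):cv2.imwrite(f'pics/{n}.png',i)
S,T=cam('scene'),cam('top')
o=np.zeros((600,800,3),np.uint8)
o[:300,:400]=cv2.resize(w,(400,300));o[:300,400:]=cv2.resize(t[180:255,230:330],(400,300),interpolation=cv2.INTER_CUBIC)
o[300:,:400]=cv2.resize(sc[165:240,210:310],(400,300),interpolation=cv2.INTER_CUBIC)
cv2.imwrite('pics/m3.png',o)
```

```text
[0.461  0.0254 0.1674] [-2.400e-01 -3.132e+00 -1.000e-03] 0.02307469977191552
cam pos [0.385 0.038 0.333]
```

View pics/m3.png

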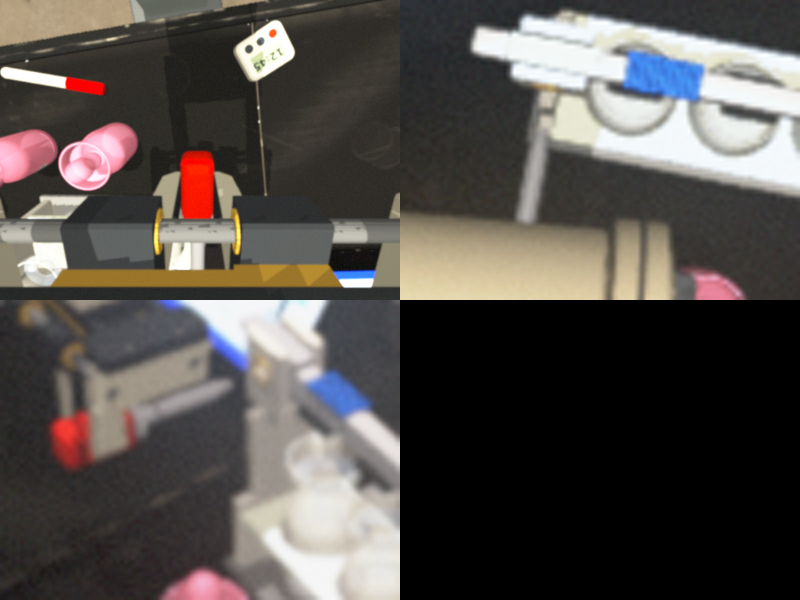

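The scene view shows the tip at (232,383) and the orange-ringed hole at (262,363) in the mosaic. The top view shows the shank running from (530,220) to about (548,95). I enlarge both and mark the predicted points.

Run:
```python
from h import *
S,T=cam('scene'),cam('top');t=cv2.imread('pics/t3.png');sc=cv2.imread('pics/s3.png')
y=-.153;ex=np.array([np.cos(y),np.sin(y),0]);tcp=np.array([.461,.0254,.1674])
P={'m':np.array([.5853,.0067,.172]),'t':tcp+ex*.1+[0,0,.005]}
o=np.zeros((600,800,3),np.uint8)
for k,(c,im,x0,y0) in enumerate(((S,sc,245,160),(T,t,250,185))):
    g=cv2.resize(im[y0:y0+50,x0:x0+40],(400,500),interpolation=cv2.INTER_CUBIC)
    for n,p in P.items():
        q=proj(c,p)[0];print(k,n,q.round(1));cv2.drawMarker(g,tuple(int(v) for v in (q-[x0-.5,y0-.5])*10),(0,255,0) if n=='m' else (255,0,255),0,14,1)
    o[:500,k*400:k*400+400]=g
cv2.imwrite('pics/z.png',o)
```

```text
0 m [275.3 182. ]
0 t [267.1 185.1]
1 m [266.6 201. ]
1 t [264.8 212. ]
```

View pics/z.png

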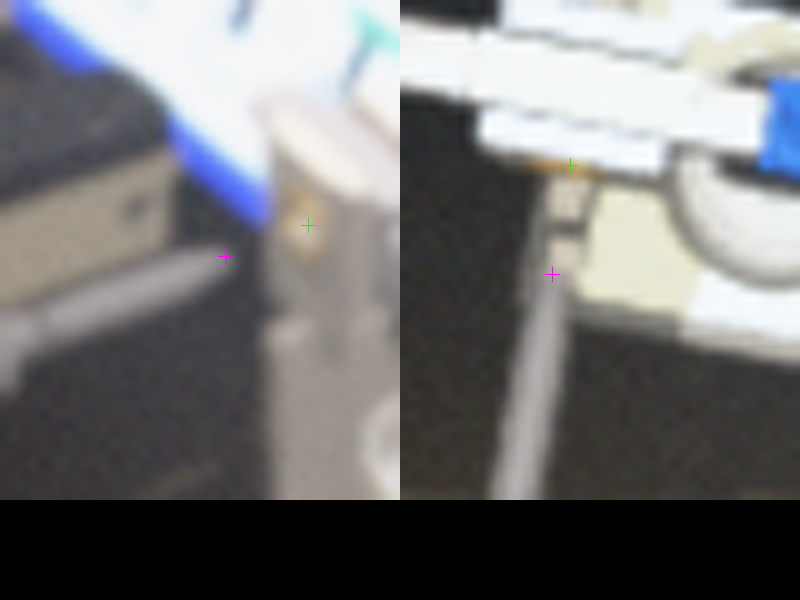

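Run:
```python
from h import *
S,T=cam('scene'),cam('top');t=cv2.imread('pics/t3.png');sc=cv2.imread('pics/s3.png')
def line(im,rng,win,ax):
    g=cv2.GaussianBlur(cv2.cvtColor(im,cv2.COLOR_BGR2GRAY),(3,3),0).astype(float);P=[]
    for k in rng:
        c=win(k);i=np.arange(int(c-8),int(c+9));r=g[k,i] if ax==0 else g[i,k]
        w=np.clip(r-np.percentile(r,20)-25,0,None);w[np.abs(i-c)>5]=0;m=(w*i).sum()/w.sum();P.append((m,k) if ax==0 else (k,m))
    return np.array(P)
pt=line(t,range(217,234),lambda v:263.5-(v-225)*.167,0)
ps=line(sc,range(250,266),lambda u:188.7-(u-258)*.352,1)
ft=np.polyfit(pt[:,1],pt[:,0],1);fs=np.polyfit(ps[:,0],ps[:,1],1);print(ft,fs,np.abs(np.polyval(ft,pt[:,1])-pt[:,0]).max(),np.abs(np.polyval(fs,ps[:,0])-ps[:,1]).max())
# axis line = intersection of two view planes
def plane(c,a,b):
    o,d1=ray(c,a);_,d2=ray(c,b);n=np.cross(d1,d2);n/=np.linalg.norm(n);return n,n@o
n1,k1=plane(T,(np.polyval(ft,217),217),(np.polyval(ft,233),233));n2,k2=plane(S,(250,np.polyval(fs,250)),(265,np.polyval(fs,265)))
d=np.cross(n1,n2);d*=np.sign(d[0])/np.linalg.norm(d)
p=np.linalg.lstsq(np.array([n1,n2,d]),np.array([k1,k2,d@[.56,.01,.172]]),rcond=None)[0]
print('dir yaw',np.arctan2(d[1],d[0]),'pitch',np.arcsin(d[2]),'pt',p)
hole=tri([S,T],[(274.8,181.7),(266.2,201)]);print('hole tri',hole)
for x in(.461,.56,.5853):q=p+d*(x-p[0])/d[0];print(x,q.round(4))
# tip from scene extremity
h=onz(S,(275-.2,181.7),.172);print('hole S on z .172',h)
```

```text
[-1.91852984e-01  3.05892162e+02] [ -0.26374904 255.80878449] 0.2447606665278954 0.6702856870847427
dir yaw -0.157106531594814 pitch -0.11100464559105641 pt [0.55989716 0.00912016 0.17232373]
hole tri [0.58500409 0.00784092 0.17266551]
0.461 [0.461  0.0248 0.1835]
0.56 [0.56   0.0091 0.1723]
0.5853 [0.5853 0.0051 0.1695]
hole S on z .172 [0.58529941 0.008782   0.172     ]
```

The hole sits about 2 mm to +y of the pin's line and the height agrees, so I correct that and start in.

>>> {"name": "arm_command", "arguments": {
  "deltas": [
    [[0.03,0.2,0.05,0,0,0],[0,0,0,0,0,0],[0.99,-0.15,0,0,0,0],[0.99,-0.15,0,0,0,0],[0.99,-0.15,0,0,0,0],[0.6,-0.09,0,0,0,0],[0,0,0,0,0,0],[0,0,0,0,0,0]]
  ]
}}

```text
t: 8.12
tool_pos: [0.497, 0.0221, 0.1679]
orientation: [-0.239, -3.132, -0.0]
force: [0.2, -1.1, -2.2]
opening: 0.0239
gripper_force: 40.0
```

>>> {"name": "arm_command", "arguments": {
  "deltas": [
    [[0.6,-0.09,0,0,0,0],[0.6,-0.09,0,0,0,0],[0.6,-0.09,0,0,0,0],[0.6,-0.09,0,0,0,0],[0,0,0,0,0,0]]
  ]
}}

```text
t: 8.53
tool_pos: [0.5222, 0.0179, 0.1682]
orientation: [0.241, 3.132, -0.0]
force: [0.6, -0.0, -0.7]
opening: 0.0237
gripper_force: 40.0
```

>>> {"name": "arm_command", "arguments": {
  "deltas": [
    [[0.6,-0.09,0,0,0,0],[0.6,-0.09,0,0,0,0],[0.6,-0.09,0,0,0,0],[0.6,-0.09,0,0,0,0],[0.4,-0.06,0,0,0,0],[0,0,0,0,0,0]]
  ]
}}

```text
t: 9.03
tool_pos: [0.55, 0.0137, 0.168]
orientation: [0.241, 3.132, -0.0]
force: [1.1, -0.6, -1.5]
opening: 0.0237
gripper_force: 40.0
```

>>> {"name": "arm_command", "arguments": {
  "deltas": [
    [[0.2,-0.03,0,0,0,0],[0.2,-0.03,0,0,0,0],[0.2,-0.03,0,0,0,0],[0,0,0,0,0,0]]
  ]
}}

```text
t: 9.37
tool_pos: [0.5547, 0.0132, 0.1679]
orientation: [-0.24, -3.131, -0.0]
force: [-2.9, -0.8, -1.7]
opening: 0.0237
gripper_force: 40.0
```

>>> {"name": "arm_command", "arguments": {
  "deltas": [
    [[0.15,-0.02,0,0,0,0],[0,0,0,0,0,0],[0,0,0,0,0,0]]
  ]
}}

```text
t: 9.62
tool_pos: [0.5548, 0.0132, 0.1678]
orientation: [-0.24, -3.128, -0.0]
force: [-10.8, 0.5, 3.4]
opening: 0.0236
gripper_force: 40.0
```

The push has stopped against something, with the force up to -11 N. I check in the pictures that it is the collar before letting go.

Run:
```python
from h import *
sc=eyes.read_camera('scene');t=eyes.read_camera('top')
o=np.zeros((400,800,3),np.uint8)
o[:,:400]=cv2.resize(sc[155:215,240:300],(400,400),interpolation=cv2.INTER_CUBIC);o[:,400:]=cv2.resize(t[175:235,240:300],(400,400),interpolation=cv2.INTER_CUBIC)
cv2.imwrite('pics/z2.png',o)
```

```text
(no output)
```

View pics/z2.png

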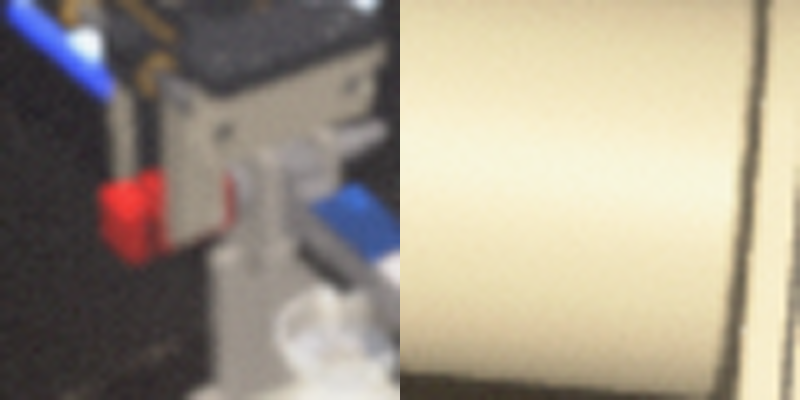

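The steel tip stands out on the far side of the fork at (380,130) and the collar at (240,190) is against the near cheek, so I release and withdraw upwards.

>>> {"name": "arm_command", "arguments": {
  "deltas": [
    [[-0.15,0.02,0,0,0,0],[0,0,0,0,0,0],[0,0,0,0,0,0],[0,0,0,0,0,0],[0,0,0,0,0,0]]
  ],
  "gripper": 0.1
}}

```text
t: 10.13
tool_pos: [0.5556, 0.0131, 0.1684]
orientation: [0.24, 3.132, 0.0]
force: [0.9, 0.6, -0.8]
opening: 0.0496
gripper_force: 0.0
```

>>> {"name": "arm_command", "arguments": {
  "deltas": [
    [[0,0,1,0,0,0],[0,0,2,0,0,0],[0,0,3,0,0,0],[0,0,3,0,0,0],[0,0,3,0,0,0],[-3,2,1,0,0,0],[-3,2.5,0,0,0,0],[-3,2.5,0,0,0,0],[-3,2.5,0,0,0,0],[0,4,0,0,0,0],[0,4,0,0,0,0],[0,0,0,0,0,0]]
  ]
}}

```text
t: 11.13
tool_pos: [0.4339, 0.1938, 0.2993]
orientation: [0.232, 3.132, 0.005]
force: [0.3, -0.6, -0.3]
opening: 0.051
gripper_force: 0.0
```

Run:
```python
from h import *
S,T=cam('scene'),cam('top')
sc=eyes.read_camera('scene');t=eyes.read_camera('top')
a,n,_=blob(sc,'red',(240,160,285,220));b,m,_=blob(t,'red',(240,190,285,240))
print(n,m,'handle',tri([S,T],[a,b]).round(4))
ps,_,_=blob(sc,'blue',(280,165,330,230)); pt,_,_=blob(t,'blue',(280,185,320,210));print('pad',tri([S,T],[ps,pt]).round(4))
o=np.zeros((400,800,3),np.uint8)
o[:,:400]=cv2.resize(sc[155:235,240:320],(400,400),interpolation=cv2.INTER_CUBIC);o[:,400:]=cv2.resize(t[175:235,240:300],(400,400),interpolation=cv2.INTER_CUBIC)
cv2.imwrite('pics/z3.png',o)
```

```text
126 216 handle [0.5506 0.0131 0.1744]
pad [ 0.5922 -0.059   0.1843]
```

View pics/z3.png

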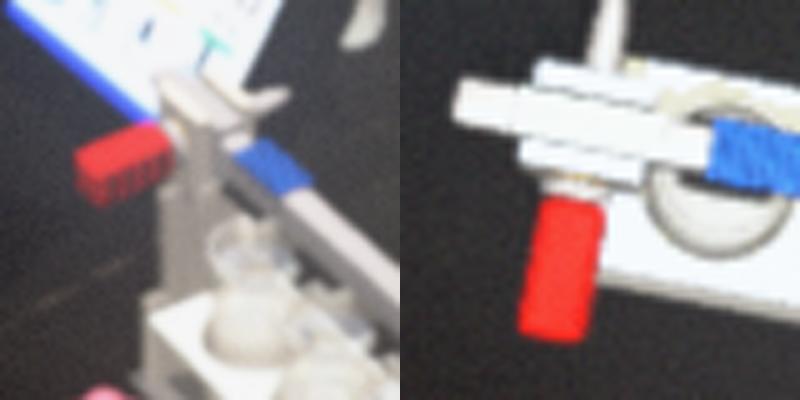

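Run:
```python
from h import *
T=cam('top');t=eyes.read_camera('top');b,m,p=blob(t,'red',(240,190,285,240));print(p.min(0),p.max(0))
f=onz(T,(240+172/6.667,175+197/6.667),.185);r=onz(T,(240+155/6.667,175+342/6.667),.185)
c=onz(T,b,.185);tip=onz(T,(240+208/6.667,175),.172);print('front',f,'rear',r,'centroid',c)
ex=np.array([.988,-.153,0]);mo=np.array([.585,.0077,.172])
for n,v in(('f',f),('r',r),('c',c)):print(n,(v-mo)@ex*1000)
```

```text
[257. 205.] [269. 226.]
front [0.57610015 0.00807142 0.185     ] rear [0.52633616 0.01243542 0.185     ] centroid [0.55077764 0.01231442 0.185     ]
f -8.849880578489033
r -58.68439559012301
c -34.517695005572335
```

The collar seems seated to within about 3 mm, at the limit of what I can measure. I nudge the handle end with closed fingertips to make sure.

>>> {"name": "arm_command", "arguments": {
  "deltas": [
    [[0.9,-3.4,0,0,0,0],[0.9,-3.4,0,0,0,0],[0.9,-3.4,0,0,0,0],[0.9,-3.4,0,0,0,0],[0.9,-3.4,0,0,0,0],[0,0,0,0,0,0],[0,0,-3,0,0,0],[0,0,-3,0,0,0],[0,0,-3,0,0,0],[0,0,-3,0,0,0],[0,0,-1,0,0,0],[0,0,0,0,0,0]]
  ],
  "gripper": -1
}}

```text
t: 12.28
tool_pos: [0.4779, 0.0173, 0.1652]
orientation: [-0.242, -3.126, 0.0]
force: [0.0, 0.0, 1.2]
opening: 0.0003
gripper_force: 0.0
```

>>> {"name": "arm_command", "arguments": {
  "deltas": [
    [[1,0.1,0,0,0,0],[1,0,0,0,0,0],[1,0,0,0,0,0],[0.5,0,0,0,0,0],[0.2,0,0,0,0,0],[0.2,-0.03,0,0,0,0],[0.2,-0.03,0,0,0,0],[0,0,0,0,0,0]]
  ]
}}

```text
t: 12.95
tool_pos: [0.5194, 0.0186, 0.1686]
orientation: [-0.24, -3.128, -0.0]
force: [-10.4, 1.0, 7.8]
opening: 0.0003
gripper_force: 5.6
```

>>> {"name": "arm_command", "arguments": {
  "deltas": [
    [[0.1,-0.02,0,0,0,0],[0,0,0,0,0,0],[0,0,0,0,0,0]]
  ]
}}

```text
t: 13.2
tool_pos: [0.5194, 0.0186, 0.1685]
orientation: [-0.24, -3.127, -0.0]
force: [-15.3, 1.8, 9.6]
opening: 0.0004
gripper_force: 7.7
```

It is solid at 15 N with no movement, so the collar is seated. I back off clear of everything.

>>> {"name": "arm_command", "arguments": {
  "deltas": [
    [[-1,0.1,0,0,0,0],[-2,0.2,0,0,0,0],[-2,0,2,0,0,0],[0,2,3,0,0,0],[0,3,2,0,0,0],[0,3,2,0,0,0],[0,3,0,0,0,0],[0,3,0,0,0,0],[0,3,0,0,0,0],[0,0,0,0,0,0],[0,0,0,0,0,0],[0,0,0,0,0,0]]
  ]
}}

```text
t: 14.2
tool_pos: [0.472, 0.1909, 0.2583]
orientation: [0.239, 3.132, -0.001]
force: [-0.2, -0.6, 0.3]
opening: 0.0006
gripper_force: 0.0
```

Run:
```python
from h import *
from plant import ticket
S,T=cam('scene'),cam('top');sc=eyes.read_camera('scene');t=eyes.read_camera('top')
a,n,_=blob(sc,'red',(240,160,285,220));b,m,_=blob(t,'red',(240,190,285,240))
h=tri([S,T],[a,b]);ps,_,_=blob(sc,'blue',(280,165,330,230)); pt,_,_=blob(t,'blue',(280,185,320,210));pad=tri([S,T],[ps,pt])
print('handle',h.round(4),'pad',pad.round(4))
if abs(h-[.5506,.0131,.1744]).max()<.004 and abs(pad[2]-.1843)<.003: print(ticket.close_job())
```

```text
handle [0.5506 0.0132 0.1743] pad [ 0.5922 -0.0591  0.1844]
the job is handed in; nothing more can be done
None
```

The bar is down in the fork and the locking pin is pushed through and released. A further 15 N push on the handle did not move it, though the pictures put the collar about 3 mm short of the fork, within camera error. I handed the job in at about 14 s, and no verdict came back.

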